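# Square a carton in the packing jig and lock the stop

### The arm

A 6-joint arm with a two-finger parallel gripper is mounted at the origin on the work surface. World frame = base frame: x ahead of the robot, y to its left, z up, the work surface at z = 0. Lengths are in m, angles in rad, forces in N, time in s.
With the tool pointing down it reaches from about 0.35 to 0.975 m from the base axis. Payload 4.9 kg.
Tool frame: the origin (TCP) lies at the very end of the fingers, on their centre line; the grasp point (between the pads) lies 19 mm behind it; z points along the fingers, y is the line along which they close (so a half turn about z gives the same grasp; the last joint's range is limited). The gripper opens to 85 mm and grips with 20 to 120 N. Pads are 22 mm wide; open, the fingers measure 114 mm over their backs; the gripper's body (76 mm by 85 mm) begins 54 mm behind the grasp point. The pads swing forward as they close: fully open they stand 13 mm farther back than shut.
Start: joints at [-1.423, 0.053, 1.613, -0, 1.476, -0.119], TCP at [0.165, -0.603, 0.231] pointing down, gripper open.
Joint ranges: [-3.01, 3.01], [-1.01, 2.22], [0.06, 2.58], [-1.02, 4.17], [0.09, 2.62], [-3.14, 3.14]. Speed limits (rad/s): [2.57, 2.57, 3.14, 3.14, 3.14, 3.14].

### API

Orientations are given as a unit quaternion [w, x, y, z].
In Python, from plant import manip gives the robot as it stands.
- The arm moves only by the shell command python3 -m pendant 'ROWS'. ROWS is JSON, a list of rows, each a list of 3 entries, a list of its own where there are three numbers: the opening, from 0 (shut) to 1 (fully open), then the shift along the tool's x, y, z in units of 12 cm (1.0 is 12 cm), then the turn about the tool's z in units of pi rad (1.0 is pi rad). In form: [[gripper, [dx, dy, dz], roll], ...]. A call has 1 to 10 rows; each row is the pose to reach, as a shift and turn from the pose commanded when the call began, along the tool's axes at that moment, turning the shorter way round; what a row does not reach only later rows make up. A row lasts 1/10 s, in which the tool goes at most 50 mm and 8.59 degrees, less where a joint would pass 70% of its speed; a pose out of reach is approached as far as the arm can. A call with a number of a shift or a turn outside -1 to 1 is refused whole. A call with a gripper value outside its range is refused whole. The fingers move at their own pace and stop on an object; the grip force is fixed at half the most. Time passes only in rows, so rows that repeat a pose let the fingers close. It gives the time, the measured TCP pose, the force, the opening and the grip force at its end, in the units of the state.
- manip.state(): the state, without advancing time (a new reading comes with each control period).
- manip.grab_frame(name): name is "side" or "top"; returns a dict with "img" (480x640x3 uint8, red, green, blue), "fx", "fy", "cx", "cy" (pixels), "eye" and "rotation" of the camera in the world. Camera axes: x right, y down, z forward; pixel columns grow to the right and rows downward; lengths in m; the calibration is good to about 2 mm. A picture is of the moment at which its call begins. There is no depth.
- manip.job_done(): hands the job in; it is judged then, once.
The state is a dict: "time": time; "joint_pos": joint angles; "joint_vel": joint speeds; "joint_efforts": joint torques, N m; "tool_pos": TCP position; "tool_rot": TCP orientation; "contact_force": force on the tool from outside, world axes, zero at the start; "ft_torque": the same for the moment, N m; "gripper_width": opening from 0.0 (shut) to 1.0 (fully open); "grasp_force": force on a finger pad.
Only numpy, scipy, OpenCV 4.12 (cv2) and the standard library are available. Lean on these libraries where they do the work, as an engineer would, in place of code of your own. Each camera call takes 0.05 s, during which the arm holds its last target. There are 200 camera calls.

### The job

On the packing bench, slide the orange carriage along its rail until it has pushed the carton fully home against the blue end stop and is still snug against it. Then squeeze the red sprung clip open and let it close over the top edge of the leaning rail, close behind the carriage (on the side away from the carton, no more than about 3 cm from it) and well down over the edge, so that the carriage cannot creep back. Leave the other things on the bench where they are.

Things in the scene. Friction and masses are not known exactly. Their poses are not given: they have to be found in the camera images.
- jig: Carton squaring jig fixed to the bench: plywood base 250 (x) x 400 (y) x 12 mm, its middle at jig x 20. Origin on the bench; z up, y along the rail towards the blue end stop. The carton bay is the strip x 7 to 125 mm between low wooden guides, floor at z 12; the end stop's face is at y = 185 mm (118 mm wide, 75 mm tall).
- rail: Fixed aluminium strip on the robot's side of the bay, leaning 30 degrees back towards the robot. Origin: middle of its bottom edge (jig x -45, y 0, z 12 mm). y along the rail (as the jig's), z up the leaning strip, x its normal. It fills x -3..3, y -190..190, z 0..80 mm; the top edge is at z = 80.
- carriage (a joint): Travel (m) of the orange carriage along rail +y; 0 = far from the end stop, 0.119 = carton fully home. Its middle is at rail y = -130 mm + travel; its body spans +-30 mm in y, +-17 mm in rail x, rail z 28..96 mm. The front face of its upright pusher plate, which reaches over the bay, is 36 mm ahead (+y) of its middle. Moves against 2.5 N.
- grip (a point): Middle of the black grip on top of the carriage, at rail z = 120 mm. The grip is 20 mm thick along the rail (y), 36 mm along rail x, and stands from rail z 96 to 145 mm, leaning with the rail.
- carriage_back (a point): Point on the carriage's back face (the side away from the carton), on the rail's top edge; same axes as the rail.
- carton: Closed brown carton, 110 (x) x 160 (y) x 80 mm, about 0.4 kg, standing loose in the bay. Origin under its middle; its y is its length, along the rail. Fully home, its origin is at jig y = 105 mm.
- clip: Red sprung clip, dark jaws, 0.16 kg, standing on its jaws. Origin between the closed jaws at their tips, z up. 46 mm wide (y). Two flat handle plates face +-x, 56 mm over their outsides, z 42..86 mm. Jaws z 0..34, each 12 thick, meet at x 0; mouth 32 mm deep. Squeezing the handles parts the jaws as much, 20 mm at most. The frame is the +x jaw's half: it shifts by half the parting.
- clip_lever (a joint): How far the clip's jaws are parted (m): 0 closed, 0.020 fully open. The spring needs 6 N to start and 14 N fully open. Reads about 0.006 when closed on the rail.
- tape: Bystander: roll of amber parcel tape lying flat, 110 mm across, 48 mm high; origin under its middle.
- parcel: Bystander: small brown parcel 80 x 110 x 50 mm; origin under its middle.
- marker: Bystander: blue marker pen lying, 16 mm thick, 130 mm long; origin under its middle.
- spray: Bystander: white bottle with a blue cap, 60 mm across, 170 mm high; origin under its middle.
- knife: Bystander: yellow box knife lying, about 140 mm long; origin under its middle.
Things that resemble listed ones, but are neither listed nor needed, are in the scene too. There is more than one size of the clip; the job needs the middle-sized.

How it is judged:
On the way, in this order (a step that is already met when the one before it is completed fails the run):
1. the carriage has pushed the carton home against the end stop (both within 4 mm) (value of joint carriage above 0.115 m and y of carton in the frame of jig above 0.101 m), for 0.2 s.
2. the clip's jaws are over the rail's top edge, at least 12 mm down, behind the carriage (z of clip in the frame of rail between 0.04 and 0.068 m and x of clip in the frame of rail between -0.012 and 0.012 m and y of clip in the frame of carriage_back below -0.015 m and angle between the z axis of clip and the z axis of rail, either way round below 0.26 rad), for 0.2 s.
At the end, for the whole second after the job is handed in: Carton flat in the bay within 4 mm of the end stop; carriage within 4 mm of its travel there (0.119 m); clip at rest, jaws closed on the rail strip, at least 12 mm down over its top edge, in line with it within about 11 degrees, near side at most 37 mm behind the carriage (all of step 1 and value of joint carriage below 0.123 m and y of carton in the frame of jig below 0.109 m and x of carton in the frame of jig between 0.055 and 0.077 m and angle between carton's own z axis and vertical below 0.05 rad and z of clip in the frame of rail between 0.04 and 0.068 m and x of clip in the frame of rail between -0.012 and 0.012 m and y of clip in the frame of carriage_back between -0.06 and -0.015 m and angle between the z axis of clip and the z axis of rail, either way round below 0.2 rad and angle between the y axis of clip and the y axis of rail, either way round below 0.26 rad and value of joint clip_lever between 0.004 and 0.009 m and contact force between clip and rail above 3 N and linear speed of clip below 0.02 m/s); the robot touches nothing.
It fails at once if a bystander was moved by more than 30 mm (distance of any of tape, parcel, marker, spray, knife from where it was at the start of the episode above 0.03 m).
It also fails if it takes over 51 s, if anything falls off the work surface, if the arm or the gripper's body presses on something with over 40 N, if the wrist force passes 120 N, or if a joint passes its speed limit or range.

## Working session

There is one attempt and no reset: what is moved stays moved. The work goes in short steps, Python scripts to look and compute and a shell command to move; the robot and the scene stay as the last step left them, time stands still between calls to the robot, and variables do not carry over. Pictures are saved under pics/ and viewed, at most 10 in all, crops included, and the job is handed in when it is done.

```bash
ls; mkdir -p pics
cat > h.py <<'E'
import numpy as np,cv2
from plant import manip
def snap(n,f):
    d=manip.grab_frame(n); cv2.imwrite(f,d['img'][:,:,::-1]); np.savez(f[:-4]+'.npz',**d); return d
def load(f): return np.load(f)
def ray(d,u,v):
    r=np.array(d['rotation'])@np.array([(u-d['cx'])/d['fx'],(v-d['cy'])/d['fy'],1]); return np.array(d['eye']),r
def onz(d,u,v,z):
    e,r=ray(d,u,v); return e+r*(z-e[2])/r[2]
def proj(d,p):
    c=np.array(d['rotation']).T@(np.array(p)-d['eye']); return np.array([d['fx']*c[0]/c[2]+d['cx'],d['fy']*c[1]/c[2]+d['cy']])
def tri(a,b):
    (e1,r1),(e2,r2)=a,b
    A=np.stack([r1,-r2],1); s=np.linalg.lstsq(A,e2-e1,rcond=None)[0]
    p,q=e1+s[0]*r1,e2+s[1]*r2; return (p+q)/2,np.linalg.norm(p-q)
E
python3 - <<'E'
from h import *
for n in ('top','side'):
    d=snap(n,f'pics/{n}0.png'); print(n,d['eye'],d['rotation'],d['fx'],d['cx'],d['cy'])
print(manip.state())
E
```

```text
pics
top [ 0.26730606 -0.01861643  1.47281142] [-0.07004464  0.71417494 -0.69312171  0.06804559] 569.547654479941 316.78387285042896 235.51651807681415
side [0.29141952 0.92966334 1.09380641] [ 0.04750649 -0.09622743  0.92319836 -0.36903685] 598.9338134498643 305.9990550084673 242.19029736938901
{'time': 0.1, 'joint_pos': array([-1.42302999e+00,  5.33191379e-02,  1.61417853e+00, -3.19802299e-06,
        1.47600630e+00, -1.19026363e-01]), 'joint_vel': array([-0.00063751, -0.00145499, -0.00410447, -0.00105663, -0.00055639,
        0.00144689]), 'joint_efforts': array([ 1.62733968e-04, -3.94902098e+01, -3.71363139e+01, -5.46959120e-05,
        3.93737151e-03, -8.18866511e-06]), 'tool_pos': array([ 0.16467275, -0.60232019,  0.23015537]), 'tool_rot': array([-9.55536791e-04,  9.91115420e-01,  1.33001168e-01, -1.53238464e-05]), 'contact_force': array([-0.02528229,  0.8798456 ,  0.82589538]), 'ft_torque': array([ 0.03338705,  0.04049302, -0.02496673]), 'grasp_force': 0.0, 'gripper_width': 0.9976818499877693}
```

View pics/top0.png

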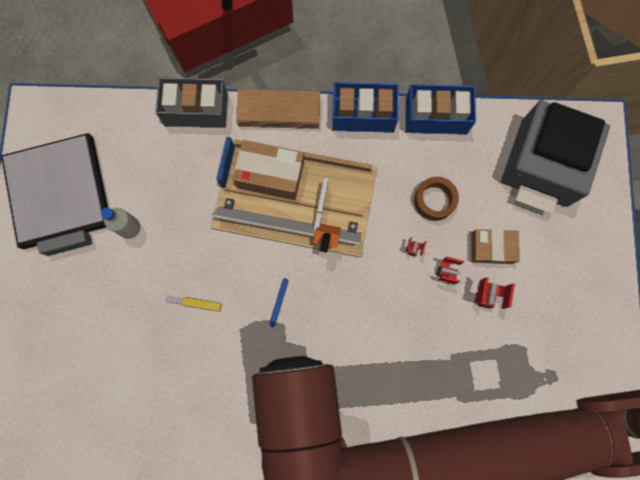

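View pics/side0.png

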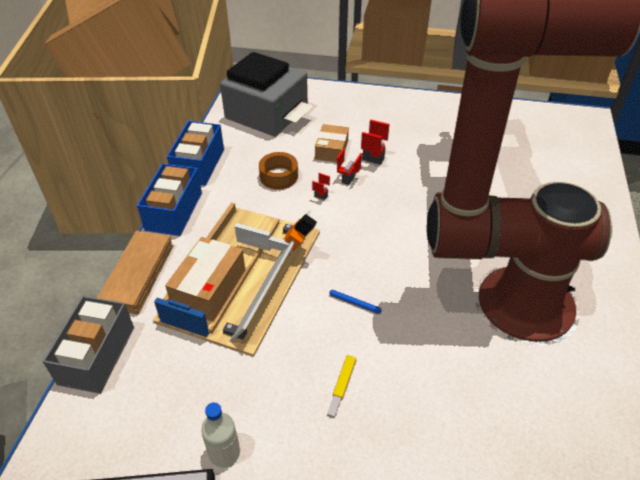

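Candidates for the clip: small at top px (416,246), middle (450,271) and large (495,294). The middle one fits the description, so I'll check it and the jig in crops.

```bash
sed -i "s/^def load.*/from scipy.spatial.transform import Rotation as R\ndef load(f):\n    d=dict(np.load(f)); d['rotation']=R.from_quat(np.roll(d['rotation'],-1)).as_matrix(); return d/" h.py
python3 - <<'E'
from h import *
t=cv2.imread('pics/top0.png');s=cv2.imread('pics/side0.png')
def crop(im,x,y,w,h,k):
    o=cv2.resize(im[y:y+h,x:x+w],None,fx=k,fy=k,interpolation=cv2.INTER_CUBIC)
    for i in range(0,w,10): cv2.line(o,(i*k,0),(i*k,12 if (x+i)%50==0 else 5),(0,255,0),1); (x+i)%50==0 and cv2.putText(o,str(x+i),(i*k,24),0,.4,(0,120,0))
    for i in range(0,h,10): cv2.line(o,(0,i*k),(12 if (y+i)%50==0 else 5,i*k),(0,255,0),1); (y+i)%50==0 and cv2.putText(o,str(y+i),(14,i*k+4),0,.4,(0,120,0))
    return o
cv2.imwrite('pics/c1.png',crop(t,200,130,190,140,4))
cv2.imwrite('pics/c2.png',crop(s,150,200,180,160,4)[:600])
a=crop(t,400,230,100,70,8)[:, :800]
cv2.imwrite('pics/c3.png',crop(t,400,230,130,85,6))
cv2.imwrite('pics/c4.png',crop(s,300,110,100,95,6))
d=load('pics/top0.npz'); print(d['rotation'].round(3)); print(onz(d,450,271,.08),onz(d,292,190,.012))
d=load('pics/side0.npz'); print(d['rotation'].round(3)); print(onz(d,350,168,.08))
E
```

```text
[[ 0.03  -0.98   0.194]
 [-1.    -0.029  0.006]
 [ 0.    -0.194 -0.981]]
[ 0.46395296 -0.34107852  0.08      ] [0.67790231 0.05940539 0.012     ]
[[-0.977 -0.143  0.159]
 [-0.213  0.709 -0.672]
 [-0.017 -0.691 -0.723]]
[ 0.45747363 -0.30142897  0.08      ]
```

View pics/c1.png

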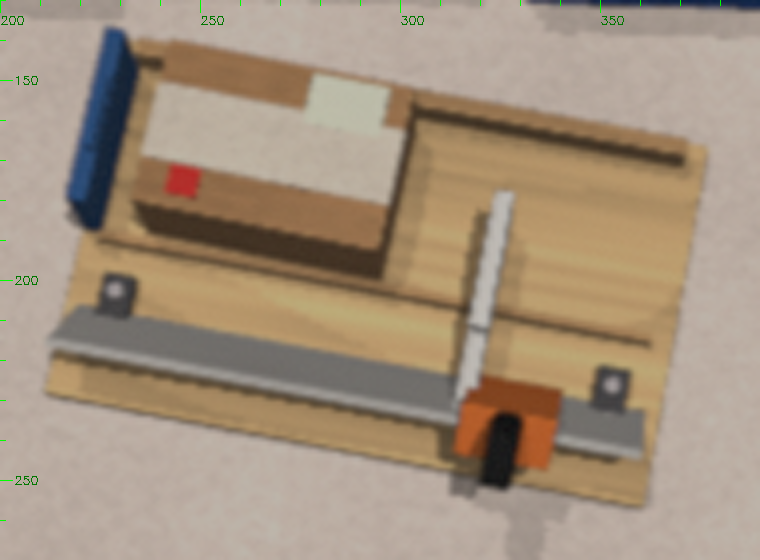

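View pics/c3.png

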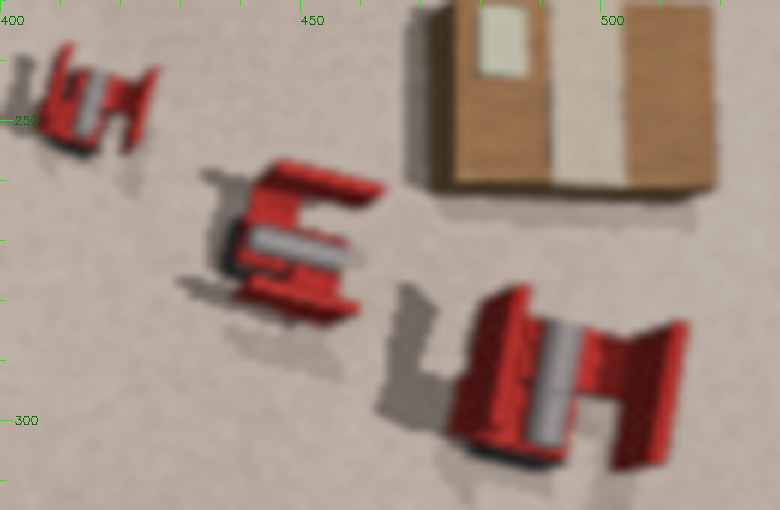

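View pics/c4.png

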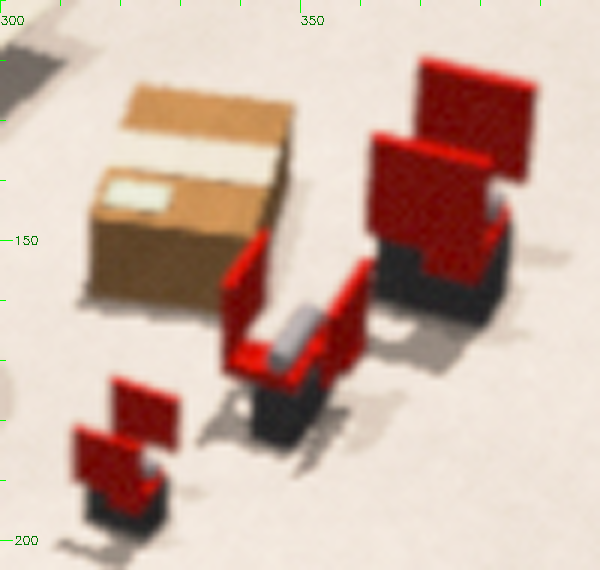

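View pics/c2.png

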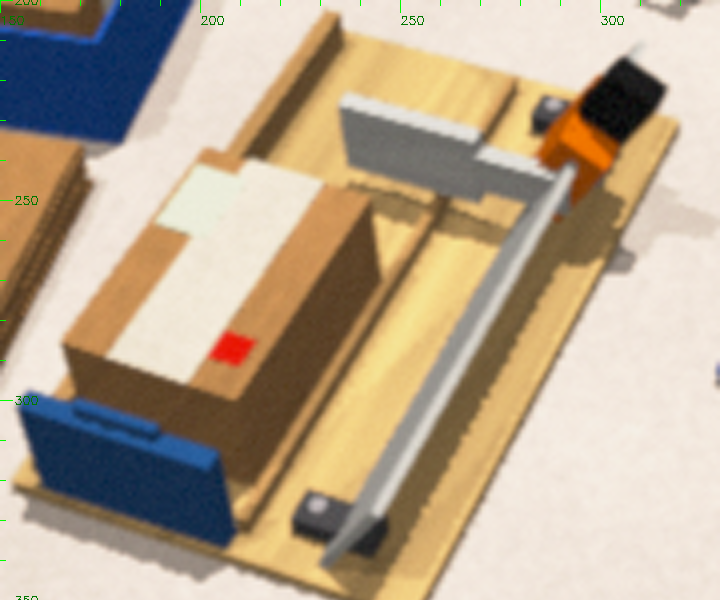

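```bash
cat > fit.py <<'E'
from h import *
from scipy.optimize import least_squares
T=load('pics/top0.npz');S=load('pics/side0.npz')
c,s=np.cos(np.pi/6),.5
def rail(x,y,z): return np.array([-.045+c*x-s*z,y,.012+s*x+c*z])
def W(q,p): return np.append(np.array(q[:2])+R.from_rotvec([0,0,q[2]]).as_matrix()[:2,:2]@p[:2],p[2])
if __name__=='__main__':
    # clip
    for a,b in [((463.8,261),(344,149)),((446,256.5),(337.5,156.5)),((459.5,280.5),(362,153.5)),((441.5,275.5),(355,161))]:
        print(tri(ray(T,*a),ray(S,*b)))
    obs=[(T,(211.2,228.2),(-.105,.2,.012)),(T,(361.2,256.7),(-.105,-.2,.012)),(T,(376.7,166.7),(.145,-.2,.012)),
    (T,(212.5,217),rail(-.003,.19,.08)),(T,(360.5,244),rail(-.003,-.19,.08)),
    (S,(319.5,231.2),(-.105,-.2,.012)),(S,(235,208),(.145,-.2,.012)),(S,(153.8,321.8),(.145,.2,.012)),
    (S,(241.5,328.5),rail(.003,.19,.08)),(S,(231.2,341.2),rail(.003,.19,0)),(S,(246,328.5),rail(-.003,.19,.08))]
    f=lambda q:np.concatenate([proj(d,W(q,np.array(p)))-u for d,u,p in obs])
    r=least_squares(f,[.66,.05,-.1],loss='soft_l1',x_scale=[.01,.01,.01]); print(r.x); print(r.fun.reshape(-1,2).round(1))
    f2=lambda q:np.concatenate([proj(d,W(q,np.array(p)))-u-(q[3:5] if d is T else q[5:7]) for d,u,p in obs]+[q[3:]*.5])
    r2=least_squares(f2,list(r.x)+[0]*4); print(r2.x)
    np.save('jig.npy',r.x)
    for t in (0,.01,.02,.03,.04):
        y=-.13+t
        print(t,[proj(T,W(r.x,rail(-.018,y+o,.145))).round(1) for o in(-.01,.01)],[proj(S,W(r.x,rail(X,y+o,.145))).round(1) for X,o in((-.018,-.01),(-.018,.01),(.018,-.01),(.018,.01))])
E
python3 fit.py
```

```text
(array([ 0.4877903 , -0.37463437,  0.0835441 ]), np.float64(0.003011889652053479))
(array([ 0.49714335, -0.32923878,  0.09114704]), np.float64(0.001627919897470041))
(array([ 0.43770501, -0.36275367,  0.08497162]), np.float64(0.005599095833848556))
(array([ 0.44879391, -0.31720877,  0.09292139]), np.float64(0.003303959967366694))
[ 0.63868413  0.05373963 -0.1581504 ]
[[-0.3  0.5]
 [ 0.1  0.2]
 [ 0.6 -0.4]
 [-1.1  0.2]
 [ 0.1  1.1]
 [ 0.5 -1.8]
 [-3.2 -1.8]
 [-1.4 -1. ]
 [ 2.  -0.2]
 [-1.4  0.5]
 [-0.   1.4]]
[ 0.64168394  0.04899954 -0.16255634  1.60521725 -0.66550958 -1.3106983
 -2.26642914]
0 [array([338.3, 256. ]), array([330. , 254.5])] [array([322.3, 214.1]), array([319.3, 219.7]), array([309.8, 205.3]), array([306.6, 210.8])]
0.01 [array([334.1, 255.2]), array([325.9, 253.7])] [array([320.8, 216.9]), array([317.8, 222.6]), array([308.2, 208.1]), array([305.1, 213.7])]
0.02 [array([330. , 254.5]), array([321.8, 252.9])] [array([319.3, 219.7]), array([316.3, 225.5]), array([306.6, 210.8]), array([303.5, 216.5])]
0.03 [array([325.9, 253.7]), array([317.7, 252.1])] [array([317.8, 222.6]), array([314.7, 228.4]), array([305.1, 213.7]), array([301.8, 219.4])]
0.04 [array([321.8, 252.9]), array([313.6, 251.4])] [array([316.3, 225.5]), array([313.2, 231.3]), array([303.5, 216.5]), array([300.2, 222.3])]
```

The middle clip at (450,271) matches: plates about 46 mm wide, about 50 mm apart, top at z≈0.088. Jig yaw is about -0.16 and carriage travel about 0.02. Carriage first.

```bash
cat > go.py <<'E'
import sys
from fit import *
def go(p,psi):
    s=manip.state(); M=R.from_quat(np.roll(s['tool_rot'],-1)).as_matrix()
    cur=np.arctan2(M[1,0],M[0,0]); d=M.T@(np.array(p)-s['tool_pos'])/.12
    r=-((psi-cur+np.pi)%(2*np.pi)-np.pi)/np.pi
    print('t',round(s['time'],2),'pos',s['tool_pos'].round(4),'psi',cur.round(3),'F',s['contact_force'].round(1),'w',round(s['gripper_width'],3),'\n target',np.round(p,4),'shift',d.round(3),'roll',round(r,4))
def J(): return np.load('jig.npy')
E
python3 - <<'E'
from go import *
p=W(J(),rail(0,-.11,.13)); p[2]=.2
go(p,J()[2]); p[2]=.108; print(p)
E
```

```text
t 0.1 pos [ 0.1647 -0.6023  0.2302] psi 0.267 F [-0.   0.9  0.8] w 0.998 
 target [ 0.5127 -0.0376  0.2   ] shift [ 4.039 -3.775  0.259] roll 0.1353
[ 0.51273278 -0.03756348  0.108     ]
```

```bash
for i in 1; do
python3 -m pendant '[[1,[0.9,-0.85,0.06],0],[1,[0.9,-0.85,0.06],0],[1,[0.9,-0.85,0.06],0]]'
python3 -m pendant '[[1,[0.9,-0.85,0.06],0],[1,[0.9,-0.85,0.06],0],[1,[0.9,-0.85,0.06],0]]'
python3 -m pendant '[[1,[0.9,-0.85,0.06],0],[1,[0.9,-0.85,0.06],0],[1,[0.9,-0.85,0.06],0]]'
python3 -m pendant '[[1,[0.9,-0.85,0.06],0],[1,[0.9,-0.85,0.06],0],[1,[0.9,-0.85,0.06],0]]'
python3 -m pendant '[[1,[0.44,-0.38,0],0.135],[1,[0.44,-0.38,0],0.135],[1,[0.44,-0.38,0],0.135],[1,[0.44,-0.38,0],0.135]]'
done
python3 - <<'E'
from go import *
p=W(J(),rail(0,-.11,.13)); p[2]=.2
go(p,J()[2])
snap('top','pics/top1.png');snap('side','pics/side1.png')
E
```

```text
time: 0.4
tool_pos: [0.2424, -0.4743, 0.2232]
tool_rot: [-0.001, 0.991, 0.132, 0.0]
contact_force: [-0.0, 0.2, 0.4]
gripper_width: 1.001
grasp_force: 0.0
time: 0.7
tool_pos: [0.3198, -0.3471, 0.2163]
tool_rot: [-0.0, 0.991, 0.133, 0.0]
contact_force: [0.9, -0.1, 0.0]
gripper_width: 1.0
grasp_force: 0.0
time: 1.0
tool_pos: [0.3971, -0.2202, 0.2093]
tool_rot: [0.0, 0.991, 0.133, 0.0]
contact_force: [1.8, -0.5, 0.4]
gripper_width: 1.005
grasp_force: 0.0
time: 1.3
tool_pos: [0.4744, -0.0933, 0.2022]
tool_rot: [0.0, 0.991, 0.133, 0.0]
contact_force: [0.5, -0.5, 0.2]
gripper_width: 1.0
grasp_force: 0.0
time: 1.7
tool_pos: [0.5127, -0.0366, 0.2018]
tool_rot: [-0.0, 0.997, -0.078, -0.001]
contact_force: [-0.9, -0.0, 0.3]
gripper_width: 0.997
grasp_force: 0.0
t 1.7 pos [ 0.5127 -0.0366  0.2018] psi -0.155 F [-0.9 -0.   0.3] w 0.997 
 target [ 0.5127 -0.0376  0.2   ] shift [0.001 0.008 0.015] roll 0.0009
```

```bash
python3 -m pendant '[[1,[0,0,0.4],0],[1,[0,0,0.6],0],[1,[0,0,0.78],0],[1,[0,0,0.78],0]]'
python3 -m pendant '[[0,[0,0,0],0],[0,[0,0,0],0],[0,[0,0,0],0],[0,[0,0,0],0],[0,[0,0,0],0],[0,[0,0,0],0],[0,[0,0,0],0]]'
```

```text
time: 2.2
tool_pos: [0.5097, -0.0376, 0.1051]
tool_rot: [-0.001, 0.997, -0.078, -0.004]
contact_force: [0.3, 0.6, 0.7]
gripper_width: 1.001
grasp_force: 0.0
time: 2.9
tool_pos: [0.5138, -0.0372, 0.1104]
tool_rot: [-0.0, 0.997, -0.079, 0.001]
contact_force: [-0.8, 2.5, 5.7]
gripper_width: 0.226
grasp_force: 60.6
```

```bash
python3 -m pendant '[[0,[0,-0.1,0],0],[0,[0,-0.2,0],0],[0,[0,-0.3,0],0],[0,[0,-0.4,0],0],[0,[0,-0.48,0],0],[0,[0,-0.56,0],0],[0,[0,-0.63,0],0],[0,[0,-0.69,0],0],[0,[0,-0.73,0],0],[0,[0,-0.73,0],0]]'
python3 - <<'E'
from go import *
go(W(J(),rail(0,-.011,.13)),J()[2])
snap('top','pics/top2.png');d=snap('side','pics/side2.png')
t=cv2.imread('pics/top2.png')[130:260,200:390];s=cv2.imread('pics/side2.png')[200:350,150:330]
cv2.imwrite('pics/v1.png',np.vstack([cv2.resize(t,(430,294),interpolation=2),cv2.resize(s,(430,358),interpolation=2)])[:600])
E
```

```text
time: 3.9
tool_pos: [0.5279, 0.0488, 0.1104]
tool_rot: [0.0, 0.997, -0.079, 0.002]
contact_force: [0.4, -0.8, 4.8]
gripper_width: 0.222
grasp_force: 60.5
t 3.9 pos [0.5279 0.0488 0.1104] psi -0.157 F [ 0.4 -0.8  4.8] w 0.222 
 target [0.5283 0.0602 0.1246] shift [-0.011 -0.094 -0.118] roll 0.0002
```

View pics/v1.png

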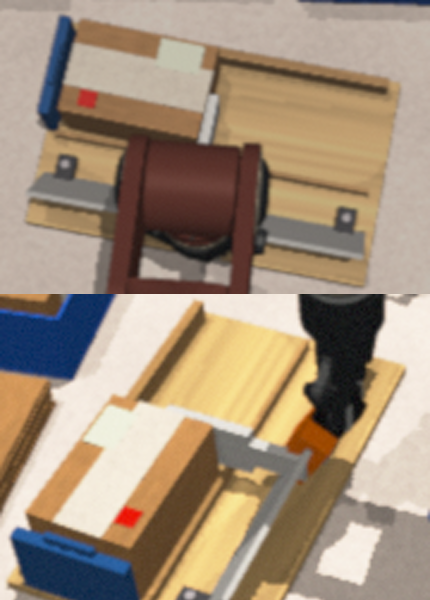

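```bash
python3 -m pendant '[[0,[0,-0.03,0],0],[0,[0,-0.06,0],0],[0,[0,-0.06,0],0]]'
python3 -m pendant '[[0,[0,-0.02,0],0],[0,[0,-0.04,0],0],[0,[0,-0.04,0],0]]'
```

```text
time: 4.3
tool_pos: [0.529, 0.0555, 0.1105]
tool_rot: [0.001, 0.997, -0.079, 0.002]
contact_force: [0.4, -2.5, 5.5]
gripper_width: 0.221
grasp_force: 60.5
time: 4.6
tool_pos: [0.5295, 0.0588, 0.1104]
tool_rot: [0.002, 0.997, -0.079, 0.001]
contact_force: [-0.1, -8.4, 5.9]
gripper_width: 0.221
grasp_force: 60.6
```

```bash
python3 -m pendant '[[0,[0,-0.02,0],0],[0,[0,-0.03,0],0],[0,[0,-0.03,0],0]]'
```

```text
time: 4.9
tool_pos: [0.5296, 0.059, 0.1105]
tool_rot: [0.006, 0.997, -0.079, 0.001]
contact_force: [-4.3, -21.7, 7.8]
gripper_width: 0.225
grasp_force: 61.2
```

```bash
python3 -m pendant '[[0,[0,0.012,0],0],[1,[0,0.012,0],0],[1,[0,0.012,0],0],[1,[0,0.012,0],0],[1,[0,0.012,0],0],[1,[0,0.012,0],0]]'
python3 -m pendant '[[0.9,[0,0,-0.4],0],[0.85,[0,0,-0.8],0],[0.85,[0,0,-0.8],0]]'
python3 - <<'E'
from go import *
a=onz(T,452.7,268.4,.086);b=onz(S,349.6,155,.086); print(a,b)
for z in (.05,): print('parcel',onz(T,471,262,z),onz(T,476,262,z))
p=(a+b)/2;p[2]=.2; go(p,np.pi/2-.22)
E
```

```text
time: 5.5
tool_pos: [0.5286, 0.0633, 0.1087]
tool_rot: [-0.0, 0.997, -0.078, -0.0]
contact_force: [-0.2, -0.4, -0.3]
gripper_width: 1.003
grasp_force: 0.0
time: 5.8
tool_pos: [0.5331, 0.0632, 0.2136]
tool_rot: [-0.0, 0.997, -0.078, 0.007]
contact_force: [1.7, -0.7, -0.7]
gripper_width: 0.848
grasp_force: 0.0
[ 0.46973576 -0.34641294  0.086     ] [ 0.46651505 -0.34820593  0.086     ]
parcel [ 0.49266592 -0.40135109  0.05      ] [ 0.49304342 -0.41396343  0.05      ]
t 5.8 pos [0.5331 0.0632 0.2136] psi -0.157 F [ 1.7 -0.7 -0.7] w 0.848 
 target [ 0.4681 -0.3473  0.2   ] shift [-3.000e-03  3.464e+00  1.070e-01] roll -0.4799
```

```bash
python3 -m pendant '[[0.85,[0,0.9,0],0],[0.85,[0,0.9,0],0],[0.85,[0,0.9,0],0]]' >/dev/null
python3 -m pendant '[[0.85,[0,0.9,0],0],[0.85,[0,0.9,0],0],[0.85,[0,0.9,0],0]]' >/dev/null
python3 -m pendant '[[0.85,[0,0.9,0],0],[0.85,[0,0.9,0],0],[0.85,[0,0.9,0],0]]' >/dev/null
python3 -m pendant '[[0.85,[0,0.764,0],-0.48],[0.85,[0,0.764,0],-0.48],[0.85,[0,0.764,0],-0.48],[0.85,[0,0.764,0],-0.48],[0.85,[0,0.764,0],-0.48],[0.85,[0,0.764,0],-0.48],[0.85,[0,0.764,0],-0.48],[0.85,[0,0.764,0],-0.48],[0.85,[0,0.764,0],-0.48],[0.85,[0,0.764,0],-0.48]]'
python3 -m pendant '[[0.85,[0,0,0],0],[0.85,[0,0,0],0],[0.85,[0,0,0],0]]' >/dev/null
python3 - <<'E'
from go import *
go([.4681,-.3473,.05],np.pi/2-.22)
snap('top','pics/top3.png');snap('side','pics/side3.png')
t=cv2.imread('pics/top3.png')[180:270,200:370];s=cv2.imread('pics/side3.png')
cv2.imwrite('pics/v2.png',np.vstack([cv2.resize(t,(510,270),interpolation=2),np.hstack([cv2.resize(s[100:210,290:420],(390,330),interpolation=2),cv2.resize(s[210:345,220:340],(360,405),interpolation=2)[:330]])[:,:510] if 0 else np.zeros((1,510,3),np.uint8)]))
cv2.imwrite('pics/v2.png',np.hstack([cv2.resize(s[100:210,290:420],(390,330),interpolation=2),cv2.resize(s[230:345,220:320],(400,460),interpolation=2)[:330]]))
cv2.imwrite('pics/v2.png',np.vstack([cv2.imread('pics/v2.png'),cv2.resize(t,(790,418),interpolation=2)[:270]]))
E
```

```text
time: 7.7
tool_pos: [0.4645, -0.3458, 0.2044]
tool_rot: [-0.001, 0.783, 0.623, 0.0]
contact_force: [0.1, 0.3, -0.6]
gripper_width: 0.847
grasp_force: 0.0
t 8.0 pos [ 0.464  -0.3469  0.2047] psi 1.335 F [-0.3  0.2  0.1] w 0.847 
 target [ 0.4681 -0.3473  0.05  ] shift [0.005 0.034 1.289] roll -0.0051
```

View pics/v2.png

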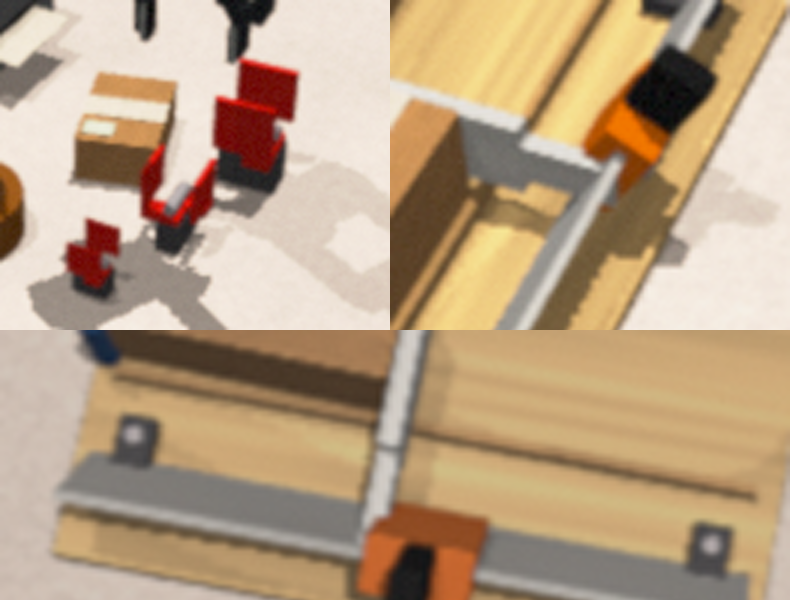

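```bash
python3 -m pendant '[[0.85,[0.005,0.034,0.3],0],[0.85,[0.005,0.034,0.6],0],[0.85,[0.005,0.034,0.8],0],[0.85,[0.005,0.034,0.8],0],[0.85,[0.005,0.034,0.8],0]]'
python3 - <<'E'
from go import *
go([.4681,-.3473,.05],np.pi/2-.22)
E
```

```text
time: 8.6
tool_pos: [0.4678, -0.3479, 0.1092]
tool_rot: [-0.0, 0.785, 0.619, 0.0]
contact_force: [-0.0, 0.4, 0.4]
gripper_width: 0.849
grasp_force: 0.0
t 8.6 pos [ 0.4678 -0.3479  0.1092] psi 1.336 F [-0.   0.4  0.4] w 0.849 
 target [ 0.4681 -0.3473  0.05  ] shift [0.006 0.001 0.493] roll -0.0048
```

```bash
python3 -m pendant '[[0.85,[0,0,0.2],0],[0.85,[0,0,0.36],0],[0.85,[0,0,0.48],0],[0.85,[0,0,0.48],0],[0.85,[0,0,0.48],0]]'
python3 -m pendant '[[0,[0,0,0],0],[0,[0,0,0],0],[0,[0,0,0],0],[0,[0,0,0],0],[0,[0,0,0],0],[0,[0,0,0],0],[0,[0,0,0],0],[0,[0,0,0],0]]'
python3 -c "
from h import *;snap('side','pics/side4.png')"
python3 -m pendant '[[0,[0,0,-0.2],0],[0,[0,0,-0.5],0],[0,[0,0,-0.9],0],[0,[0,0,-0.9],0]]'
python3 - <<'E'
from go import *
p=W(J(),rail(0,-.041-.037,.08)); p[2]=.18
go(p,np.pi/2-.16)
snap('side','pics/side5.png')
s=cv2.imread('pics/side4.png')[80:220,280:430];s2=cv2.imread('pics/side5.png')[80:220,280:430]
cv2.imwrite('pics/v3.png',np.hstack([cv2.resize(s,(400,373),interpolation=2),cv2.resize(s2,(400,373),interpolation=2)]))
E
```

```text
time: 9.1
tool_pos: [0.4684, -0.3485, 0.0526]
tool_rot: [0.001, 0.785, 0.619, 0.0]
contact_force: [-0.6, -0.6, 0.5]
gripper_width: 0.854
grasp_force: 0.0
time: 9.9
tool_pos: [0.4726, -0.3511, 0.057]
tool_rot: [0.006, 0.785, 0.619, 0.002]
contact_force: [4.9, -0.4, 8.0]
gripper_width: 0.401
grasp_force: 60.1
time: 10.35
tool_pos: [0.4715, -0.3514, 0.169]
tool_rot: [0.008, 0.785, 0.62, 0.001]
contact_force: [0.1, -0.5, -0.2]
gripper_width: 0.391
grasp_force: 60.3
t 10.35 pos [ 0.4715 -0.3514  0.169 ] psi 1.336 F [ 0.1 -0.5 -0.2] w 0.391 
 target [ 0.5425 -0.0099  0.18  ] shift [ 2.905 -0.084 -0.117] roll -0.0237
```

View pics/v3.png

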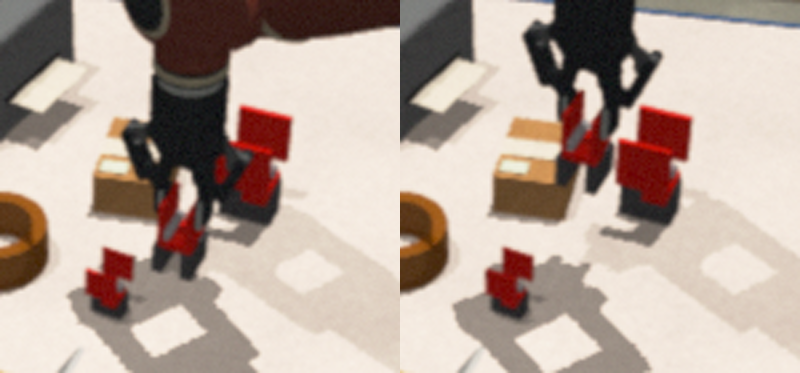

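```bash
python3 -m pendant '[[0,[0.4,0,-0.1],0],[0,[0.7,0,-0.1],0],[0,[1,0,-0.1],0]]' >/dev/null
python3 -m pendant '[[0,[0.4,0,0],0],[0,[0.7,0,0],0],[0,[1,0,0],0]]' >/dev/null
python3 -m pendant '[[0,[0.3,-0.04,0],-0.02],[0,[0.6,-0.08,0],-0.02],[0,[0.8,-0.08,0],-0.02],[0,[0.86,-0.08,0],-0.02],[0,[0.86,-0.08,0],-0.02],[0,[0.86,-0.08,0],-0.02]]'
python3 - <<'E'
from go import *
p=W(J(),rail(0,-.041-.037,.08)); p[2]=.15
go(p,np.pi/2-.16)
E
```

```text
time: 11.6
tool_pos: [0.5377, -0.0126, 0.1706]
tool_rot: [-0.0, 0.765, 0.644, -0.001]
contact_force: [0.1, 0.1, -1.4]
gripper_width: 0.391
grasp_force: 60.3
t 11.6 pos [ 0.5377 -0.0126  0.1706] psi 1.399 F [ 0.1  0.1 -1.4] w 0.391 
 target [ 0.5425 -0.0099  0.15  ] shift [0.029 0.035 0.172] roll -0.0038
```

```bash
python3 -m pendant '[[0,[0.03,0.075,0.1],-0.003],[0,[0.03,0.075,0.17],-0.003],[0,[0.03,0.075,0.17],-0.003],[0,[0.03,0.075,0.17],-0.003]]'
python3 - <<'E'
from go import *
q=J(); p=W(q,np.array([-.0802,-.078,.123])); go(p,np.pi/2-.16)
T=snap('top','pics/top6.png');s=snap('side','pics/side6.png')
S=load('pics/side6.npz');T=load('pics/top6.npz')
# predicted: rail edge points
for y in(-.05,-.1,-.15,-.19): print(y,proj(S,W(q,rail(.003,y,.08))).round(1),proj(S,W(q,rail(-.003,y,.08))).round(1),proj(T,W(q,rail(-.003,y,.08))).round(1))
s=cv2.imread('pics/side6.png')[170:290,240:380]
cv2.imwrite('pics/v4.png',cv2.resize(s,(700,600),interpolation=2))
E
```

```text
time: 12.0
tool_pos: [0.5471, -0.0105, 0.1504]
tool_rot: [-0.0, 0.762, 0.647, -0.0]
contact_force: [0.0, 0.3, -0.6]
gripper_width: 0.393
grasp_force: 60.3
t 12.0 pos [ 0.5471 -0.0105  0.1504] psi 1.407 F [ 0.   0.3 -0.6] w 0.393 
 target [ 0.5472 -0.0107  0.123 ] shift [-0.001  0.002  0.229] roll -0.0011
-0.05 [288.2 248.4] [290.3 249.9] [305.3 234.8]
-0.1 [296.3 234. ] [298.4 235.4] [325.  238.4]
-0.15 [304.  220.1] [306.1 221.5] [344.8 242.1]
-0.19 [310.  209.5] [312.  210.9] [360.6 245.1]
```

View pics/v4.png

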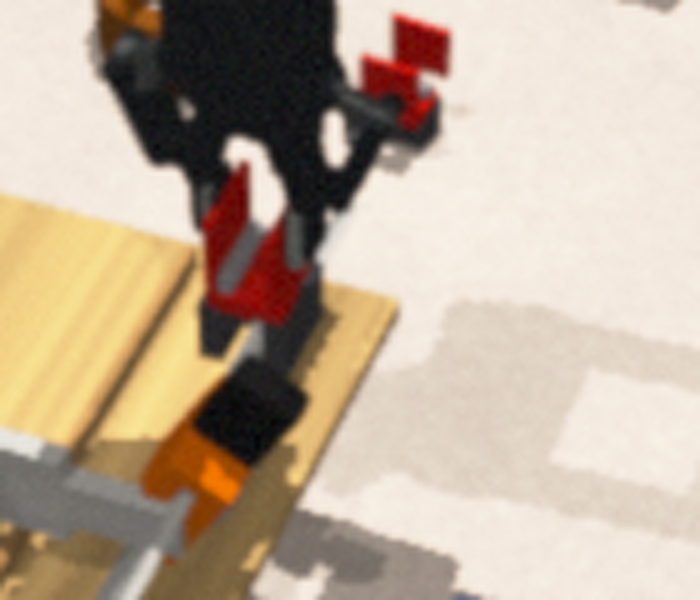

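Run:
```python
from go import *
q=J()
for n,rng in (('top3',np.r_[np.linspace(.0,.18,60),np.linspace(-.1,-.18,30)]),('side3',np.linspace(.04,.18,60))):
    d=load(f'pics/{n}.npz'); im=cv2.imread(f'pics/{n}.png').astype(np.float32)
    print(n)
    for half in (0,1):
        ys=rng[rng>0.1] if half==0 else rng[rng<.1]
        out=[]
        for o in np.arange(-.014,.0141,.002):
            P=np.array([proj(d,W(q,rail(0,y,.08))+np.array([o*np.cos(q[2]),o*np.sin(q[2]),0])) for y in ys],np.float32)
            v=cv2.remap(im,P[None,:,0],P[None,:,1],cv2.INTER_LINEAR)[0]
            out.append((int(o*1000.1),*np.median(v,0).astype(int)))
        print(*out)
```

```text
top3
(-14, np.int64(102), np.int64(143), np.int64(175)) (-12, np.int64(101), np.int64(143), np.int64(174)) (-10, np.int64(100), np.int64(141), np.int64(171)) (-8, np.int64(85), np.int64(120), np.int64(146)) (-6, np.int64(68), np.int64(96), np.int64(116)) (-4, np.int64(67), np.int64(89), np.int64(104)) (-2, np.int64(93), np.int64(109), np.int64(121)) (0, np.int64(133), np.int64(143), np.int64(151)) (2, np.int64(158), np.int64(164), np.int64(170)) (4, np.int64(156), np.int64(161), np.int64(166)) (6, np.int64(139), np.int64(144), np.int64(148)) (8, np.int64(124), np.int64(128), np.int64(132)) (10, np.int64(119), np.int64(123), np.int64(127)) (12, np.int64(119), np.int64(122), np.int64(126)) (14, np.int64(119), np.int64(123), np.int64(126))
(-14, np.int64(106), np.int64(150), np.int64(183)) (-12, np.int64(105), np.int64(148), np.int64(180)) (-10, np.int64(100), np.int64(142), np.int64(173)) (-8, np.int64(87), np.int64(123), np.int64(153)) (-6, np.int64(69), np.int64(97), np.int64(118)) (-4, np.int64(73), np.int64(93), np.int64(109)) (-2, np.int64(98), np.int64(112), np.int64(130)) (0, np
[... 1164 characters left out ...]
np.int64(112)) (-12, np.int64(58), np.int64(91), np.int64(112)) (-10, np.int64(58), np.int64(90), np.int64(114)) (-8, np.int64(58), np.int64(90), np.int64(112)) (-6, np.int64(60), np.int64(92), np.int64(115)) (-4, np.int64(67), np.int64(99), np.int64(119)) (-2, np.int64(99), np.int64(123), np.int64(140)) (0, np.int64(154), np.int64(169), np.int64(178)) (2, np.int64(190), np.int64(200), np.int64(206)) (4, np.int64(194), np.int64(203), np.int64(207)) (6, np.int64(176), np.int64(182), np.int64(186)) (8, np.int64(153), np.int64(159), np.int64(162)) (10, np.int64(142), np.int64(147), np.int64(150)) (12, np.int64(141), np.int64(146), np.int64(149)) (14, np.int64(134), np.int64(141), np.int64(145))
```

Run:
```python
from go import *
S=load('pics/side6.npz'); im=cv2.imread('pics/side6.png')
s=manip.state(); M=R.from_quat(np.roll(s['tool_rot'],-1)).as_matrix(); t=s['tool_pos']
def cl(lat,al,z): return t+M@np.array([al,lat,.057-z])   # lat along tool y (~+x), al along tool x (~+y)
for al in(.023,.0265):
  for z in (0,.01,.02): print(al,z,[proj(S,cl(l,al,z)).round(1).tolist() for l in(.022,.010,-.010,-.022)])
print('back -x jaw',proj(S,cl(-.022,-.023,0)))
for v in range(229,246,2): print(v,[f"{c[0]},{c[1]},{c[2]}" for c in im[v,276:306]])
```

```text
0.023 0 [[278.9, 240.9], [283.7, 242.2], [291.7, 244.5], [296.5, 245.8]]
0.023 0.01 [[278.7, 237.9], [283.5, 239.2], [291.6, 241.5], [296.4, 242.8]]
0.023 0.02 [[278.5, 234.9], [283.3, 236.2], [291.4, 238.4], [296.3, 239.8]]
0.0265 0 [[278.3, 241.9], [283.1, 243.3], [291.1, 245.5], [295.9, 246.8]]
0.0265 0.01 [[278.1, 238.9], [282.9, 240.3], [291.0, 242.5], [295.8, 243.8]]
0.0265 0.02 [[277.9, 235.9], [282.7, 237.2], [290.8, 239.5], [295.7, 240.8]]
back -x jaw [303.95299726 232.44863634]
229 ['105,165,206', '122,195,233', '130,205,240', '119,183,224', '84,121,157', '38,48,107', '8,20,115', '15,23,127', '27,32,132', '32,35,135', '24,30,143', '17,19,146', '11,18,147', '10,16,147', '17,20,149', '6,15,147', '7,13,138', '1,7,124', '10,14,118', '10,16,112', '4,12,108', '7,15,111', '16,20,106', '18,21,76', '35,35,49', '37,36,37', '36,37,36', '47,53,60', '75,111,132', '100,154,190']
231 ['127,198,234', '131,208,240', '121,193,230', '92,138,168', '53,64,75', '37,35,69', '32,27,87', '27,26,97', '11,19,106', '12,16,115', '8,16,117', '15,16,122', '7,14,120', '16,19,129', '7,9,133', '5,6,138', '1
[... 2275 characters left out ...]
244', '137,211,241', '133,183,215', '106,127,141', '63,70,71', '36,36,38', '34,34,35', '30,28,29', '32,31,30', '32,31,31', '32,32,32', '35,35,37', '40,40,39', '43,41,41', '43,43,46', '48,57,65', '53,77,95', '59,91,113', '72,112,139', '84,134,165', '102,161,198', '114,181,222', '117,187,226']
245 ['136,217,245', '133,213,244', '134,210,243', '133,208,242', '135,210,243', '135,214,244', '128,206,241', '102,174,223', '68,119,167', '49,71,97', '30,37,43', '25,27,27', '31,34,32', '31,30,31', '31,32,32', '32,31,31', '29,27,29', '33,29,32', '27,29,30', '29,30,33', '32,35,35', '41,51,55', '46,72,87', '55,86,106', '67,102,123', '91,143,179', '113,178,219', '115,181,223', '119,188,228', '122,192,230']
```

```bash
python3 -m pendant '[[0,[0,0.038,0],0],[0,[0,0.038,0],0],[0,[0,0.038,0.06],0],[0,[0,0.038,0.12],0],[0,[0,0.038,0.16],0],[0,[0,0.038,0.16],0],[0,[0,0.038,0.16],0]]'
python3 -m pendant '[[0,[0,0,0.03],0],[0,[0,0,0.03],0]]'
python3 - <<'E'
from go import *
q=J(); p=W(q,np.array([-.0802,-.078,.123])); go(p,np.pi/2-.16)
E
```

```text
time: 12.8
tool_pos: [0.5519, -0.0106, 0.1313]
tool_rot: [-0.0, 0.762, 0.648, -0.0]
contact_force: [-1.1, -1.1, -1.1]
gripper_width: 0.392
grasp_force: 60.3
time: 13.0
tool_pos: [0.552, -0.0105, 0.1278]
tool_rot: [-0.0, 0.762, 0.648, -0.0]
contact_force: [-0.6, -0.1, -2.0]
gripper_width: 0.392
grasp_force: 60.2
t 13.0 pos [ 0.552  -0.0105  0.1278] psi 1.409 F [-0.6 -0.1 -2. ] w 0.392 
 target [ 0.5472 -0.0107  0.123 ] shift [-0.007 -0.039  0.04 ] roll -0.0007
```

```bash
f() { grep -E "tool_pos|contact"; }
python3 -m pendant '[[0,[0,-0.01,0],0],[0,[0,-0.02,0],0],[0,[0,-0.02,0],0]]'|f
python3 -m pendant '[[0,[0,-0.01,0],0],[0,[0,-0.01,0],0]]'|f
python3 -m pendant '[[0,[0,-0.01,0],0],[0,[0,-0.01,0],0]]'|f
python3 -m pendant '[[0,[0,-0.01,0],0],[0,[0,-0.01,0],0]]'|f
```

```text
tool_pos: [0.5497, -0.0102, 0.1282]
contact_force: [0.4, 0.4, -2.5]
tool_pos: [0.5485, -0.01, 0.1281]
contact_force: [0.6, -0.3, -0.3]
tool_pos: [0.5473, -0.0098, 0.1281]
contact_force: [0.3, 0.2, -1.2]
tool_pos: [0.5461, -0.0096, 0.1281]
contact_force: [0.1, -0.7, -2.0]
```

```bash
f() { grep -E "tool_pos|contact"; }
python3 -m pendant '[[0,[0,-0.01,0],0],[0,[0,-0.01,0],0]]'|f
python3 -m pendant '[[0,[0,-0.01,0],0],[0,[0,-0.01,0],0]]'|f
python3 -m pendant '[[0,[0,-0.01,0],0],[0,[0,-0.01,0],0]]'|f
```

```text
tool_pos: [0.5449, -0.0094, 0.1281]
contact_force: [-0.6, 0.4, -1.8]
tool_pos: [0.5439, -0.0093, 0.1282]
contact_force: [-0.0, 0.1, -1.6]
tool_pos: [0.5434, -0.0092, 0.1286]
contact_force: [2.1, -0.2, -1.1]
```

```bash
f() { grep -E "tool_pos|contact"; }
python3 -m pendant '[[0,[0,0.04,0],0],[0,[0,0.07,0],0],[0,[0,0.07,0],0],[0,[0,0.07,0],0]]'|f
python3 -m pendant '[[0,[0,0.01,0],0],[0,[0,0.01,0],0]]'|f
python3 -m pendant '[[0,[0,0.01,0],0],[0,[0,0.01,0],0]]'|f
python3 -m pendant '[[0,[0,0.01,0],0],[0,[0,0.01,0],0]]'|f
```

```text
tool_pos: [0.5508, -0.0104, 0.1278]
contact_force: [-0.5, 0.2, -2.0]
tool_pos: [0.5521, -0.0106, 0.128]
contact_force: [0.7, 0.1, -1.5]
tool_pos: [0.5529, -0.0107, 0.1279]
contact_force: [-1.8, 0.7, -1.7]
tool_pos: [0.5533, -0.0108, 0.1278]
contact_force: [-5.1, 1.0, 0.8]
```

```bash
f() { grep -E "tool_pos|contact|width"; }
python3 -m pendant '[[0,[0,-0.03,0],0],[0,[0,-0.03,0.035],0],[0,[0,-0.03,0.07],0],[0,[0,-0.03,0.07],0],[0,[0,-0.03,0.07],0]]'|f
```

```text
tool_pos: [0.5509, -0.0104, 0.1194]
contact_force: [-0.0, -1.0, -1.9]
gripper_width: 0.392
```

```bash
f() { grep -E "time|tool_pos|contact|width"; }
python3 -m pendant '[[0.5,[0,0,0],0],[0.6,[0,0,0],0],[0.7,[0,-0.01,0],0],[0.8,[0,-0.03,0],0],[1,[0,-0.06,0],0],[1,[0,-0.09,0],0],[1,[0,-0.12,0],0]]'|f
python3 -m pendant '[[1,[0,-0.05,0],0],[1,[0,-0.1,0],0],[1,[0,-0.14,0],0],[1,[0,-0.14,0],0],[1,[0,-0.14,0],0]]'|f
python3 - <<'E'
from go import *
snap('side','pics/side7.png');snap('top','pics/top7.png'); print(manip.state()['contact_force'])
E
```

```text
time: 16.7
tool_pos: [0.5365, -0.008, 0.1198]
contact_force: [0.1, -0.6, 0.1]
gripper_width: 0.999
time: 17.2
tool_pos: [0.5202, -0.0054, 0.1199]
contact_force: [-0.1, -0.3, -0.2]
gripper_width: 1.004
[-0.82716994 -0.61359924 -0.22469874]
```

```bash
f() { grep -E "time|tool_pos|contact"; }
python3 -m pendant '[[1,[0,0,-0.1],0],[1,[0,0,-0.2],0]]'|f
python3 -m pendant '[[1,[0,0,-0.3],0],[1,[0,0,-0.7],0],[1,[0,0,-0.9],0]]'|f
python3 -m pendant '[[1,[-0.4,0,0],0],[1,[-0.8,0,0],0],[1,[-1,0,0],0]]'|f
python3 -m pendant '[[1,[-0.4,0,0],0],[1,[-0.8,0,0],0],[1,[-1,0,0],0],[1,[-1,0,0],0]]'|f
python3 - <<'E'
from go import *
snap('side','pics/side8.png');snap('top','pics/top8.png')
q=J().copy(); q[0]+=.0022*np.cos(q[2]); q[1]-=.001
# fit clip: red pixels in both views vs model of the two plates
ch={}
for n in('side8','top8'):
    im=cv2.imread(f'pics/{n}.png').astype(int); d=load(f'pics/{n}.npz')
    red=(im[:,:,2]>90)&(im[:,:,1]<60)&(im[:,:,0]<60)
    u,v=proj(d,W(q,rail(0,-.078,.11))); yy,xx=np.nonzero(red); k=np.hypot(xx-u,yy-v)<45
    m=np.zeros((480,640),np.uint8); m[yy[k],xx[k]]=1
    print(n,'pred centre',u.round(),v.round(),'red',k.sum(),xx[k].min(),xx[k].max(),yy[k].min(),yy[k].max())
    ch[n]=(d,m)
def sil(d,par):
    y,tip,th,yaw=par; o=np.zeros((480,640),np.uint8)
    B=R.from_euler('xyz',[0,th,yaw]).as_matrix()
    for a,b,z0,z1 in((.021,.025,.042,.086),(-.025,-.021,.042,.086),(-.02,.02,.034,.042)):
        P=[]
        for x in(a,b):
            for w in(-.023,.023):
                for z in(z0,z1): 
                    l=B@np.array([x,w,z]); P.append(proj(d,W(q,rail(l[0],y+l[1],tip+l[2]))))
        cv2.fillConvexPoly(o,cv2.convexHull(np.array(P,np.float32)).astype(np.int32),1)
    return o
best=[]
for y in np.arange(-.09,-.06,.003):
  for tip in np.arange(.045,.078,.003):
    for th in np.arange(-.1,.7,.1):
      best.append((np.mean([(sil(d,(y,tip,th,0))&m).sum()/(sil(d,(y,tip,th,0))|m).sum() for d,m in ch.values()]),y,tip,th))
best.sort(reverse=True); print(np.round(best[:6],3))
E
```

```text
time: 17.5
tool_pos: [0.5202, -0.0054, 0.1444]
contact_force: [0.4, 0.1, 0.8]
time: 17.8
tool_pos: [0.522, -0.0056, 0.2581]
contact_force: [0.3, -0.3, -0.6]
time: 18.1
tool_pos: [0.5007, -0.1264, 0.2539]
contact_force: [0.3, 1.1, 0.3]
time: 18.5
tool_pos: [0.481, -0.2452, 0.2532]
contact_force: [0.4, -0.2, -0.1]
side8 pred centre 299.0 234.0 red 391 271 317 215 275
top8 pred centre 316.0 239.0 red 352 282 324 226 253
[[ 0.59  -0.078  0.066  0.   ]
 [ 0.589 -0.075  0.063  0.   ]
 [ 0.587 -0.078  0.063  0.   ]
 [ 0.586 -0.078  0.06   0.   ]
 [ 0.582 -0.075  0.069  0.   ]
 [ 0.582 -0.075  0.066  0.   ]]
```

```bash
cat > cf.py <<'E'
from go import *
import itertools
q=J().copy(); q[0]+=.0022*np.cos(q[2]); q[1]-=.001
ch=[]
for n in('side8','top8'):
    im=cv2.imread(f'pics/{n}.png').astype(int); d=load(f'pics/{n}.npz')
    red=((im[:,:,2]>60)&(im[:,:,2]>3*im[:,:,1])&(im[:,:,2]>3*im[:,:,0])).astype(np.uint8)
    k,l,st,ce=cv2.connectedComponentsWithStats(red)
    u=proj(d,W(q,rail(0,-.078,.12)))
    i=[j for j in range(1,k) if st[j,4]>25 and np.hypot(*(ce[j]-u))<25]
    m=np.isin(l,i).astype(np.uint8); print(n,u.round(),st[i].tolist())
    ch.append((d,cv2.resize(m*255,None,fx=4,fy=4,interpolation=1)>127))
def sil(d,par):
    y,tip,th,dx=par; o=np.zeros((1920,2560),np.uint8); B=R.from_euler('y',th).as_matrix()
    for a,b,z0,z1 in((.021,.025,.042,.086),(-.025,-.021,.042,.086),(-.02,.02,.034,.042)):
        P=[proj(d,W(q,rail(*(B@np.array([x,w,z])+[dx,y,tip]))))*4+1.5 for x in(a,b) for w in(-.023,.023) for z in(z0,z1)]
        cv2.fillConvexPoly(o,cv2.convexHull(np.array(P,np.float32)).astype(np.int32),1)
    return o>0
W0=(slice(760,1120),slice(1000,1440))
def sc(p): return np.mean([(sil(d,p)[W0]&m[W0]).sum()/(sil(d,p)[W0]|m[W0]).sum() for d,m in ch])
from scipy.optimize import minimize
for t0 in(.055,.062,.07):
    r=minimize(lambda x:-sc(x/[100,100,10,100]),np.array([-.078,t0,0,0])*[100,100,10,100],method='Nelder-Mead',options=dict(initial_simplex=None,xatol=.01))
    print((r.x/[100,100,10,100]).round(4),r.fun)
E
python3 cf.py
```

```text
side8 [301. 232.] [[286, 215, 32, 31, 307]]
top8 [315. 240.] [[306, 227, 19, 11, 129], [303, 242, 19, 12, 145]]
[-0.0759  0.0639 -0.     -0.    ] -0.574412098681912
[-0.0766  0.0636  0.     -0.    ] -0.5755086736119793
[-0.0772  0.063   0.      0.    ] -0.5745147265687932
```

```bash
python3 - <<'E'
s=open('cf.py').read()
s=s.replace("initial_simplex=None,xatol=.01","initial_simplex=np.array([-7.8,t0*100,0,0])+np.vstack([np.zeros(4),np.diag([.4,.4,1,.3])]),xatol=.005")
open('cf.py','w').write(s+"""
x=r.x/[100,100,10,100]
for d,m in ch:
    o=sil(d,x)
    for nm,a in(('obs',m),('fit',o)):
        yy,xx=np.nonzero(a); print(nm,xx.min()/4,xx.max()/4,yy.min()/4,yy.max()/4,'c',xx.mean()/4,yy.mean()/4)
for tip in(.05,.055,.06,.065,.07): print(tip,[round(max(sc((x[0],tip,th,dx)) for dx in(-.003,0,.003)),3) for th in(-.2,-.1,0,.1,.2,.3)])
""")
E
python3 cf.py
```

```text
side8 [301. 232.] [[286, 215, 32, 31, 307]]
top8 [315. 240.] [[306, 227, 19, 11, 129], [303, 242, 19, 12, 145]]
[-0.0771  0.0618 -0.0112  0.0007] -0.5731101380371579
[-0.0754  0.0648 -0.0199  0.001 ] -0.5731468081134893
[-0.0737  0.068  -0.0071  0.001 ] -0.5706029712352452
obs 286.0 317.75 215.0 245.75 c 299.91585167074163 234.17176039119803
fit 285.25 319.25 213.5 249.0 c 299.7335136855506 234.92542966263525
obs 303.0 324.75 227.0 253.75 c 314.4745201096892 241.13619744058502
fit 301.5 325.25 227.0 255.75 c 313.67127037451786 241.36459499813364
0.05 [np.float64(0.374), np.float64(0.466), np.float64(0.479), np.float64(0.362), np.float64(0.27), np.float64(0.234)]
0.055 [np.float64(0.366), np.float64(0.482), np.float64(0.505), np.float64(0.405), np.float64(0.298), np.float64(0.25)]
0.06 [np.float64(0.361), np.float64(0.491), np.float64(0.544), np.float64(0.447), np.float64(0.328), np.float64(0.265)]
0.065 [np.float64(0.351), np.float64(0.495), np.float64(0.566), np.float64(0.494), np.float64(0.356), np.float64(0.282)]
0.07 [np.float64(0.341), np.float64(0.478), np.float64(0.557), np.float64(0.525), np.float64(0.385), np.float64(0.297)]
```

```bash
f() { grep -E "time|tool_pos|contact"; }
python3 -m pendant '[[0,[0.4,0,0],0],[0,[0.8,0,0],0],[0,[1,0,0],0]]'|f
python3 - <<'E'
from go import *
q=J().copy(); q[0]+=.0022*np.cos(q[2]); q[1]-=.001
for tip in(.058,.062,.066,.07): print(tip, W(q,rail(.025,-.077,tip+.086)))
p=W(q,rail(.023,-.077,.148)); p[2]=.175; go(p,np.pi/2-.16)
E
```

```text
time: 18.9
tool_pos: [0.5011, -0.1197, 0.2524]
contact_force: [-0.8, 0.3, -0.4]
0.058 [ 0.53457036 -0.00828267  0.14920766]
0.062 [ 0.53259532 -0.00796768  0.15267176]
0.066 [ 0.53062028 -0.0076527   0.15613586]
0.07 [ 0.52864524 -0.00733772  0.15959996]
t 18.9 pos [ 0.5011 -0.1197  0.2524] psi 1.412 F [-0.8  0.3 -0.4] w 0.515 
 target [ 0.5309 -0.0077  0.175 ] shift [0.96  0.097 0.647] roll 0.0005
```

```bash
f() { grep -E "tool_pos|contact"; }
python3 -m pendant '[[0,[0.5,0.1,0],0],[0,[0.9,0.1,0],0],[0,[0.95,0.1,0.2],0],[0,[0.95,0.1,0.4],0],[0,[0.95,0.1,0.6],0],[0,[0.95,0.1,0.7],0],[0,[0.95,0.1,0.7],0],[0,[0.95,0.1,0.7],0]]'|f
python3 -m pendant '[[0,[0,0,0.02],0],[0,[0,0,0.04],0],[0,[0,0,0.04],0],[0,[0,0,0.04],0]]'|f
python3 -m pendant '[[0,[0,0,0.02],0],[0,[0,0,0.02],0],[0,[0,0,0.02],0]]'|f
```

```text
tool_pos: [0.5315, -0.0129, 0.1688]
contact_force: [0.5, -1.1, 0.0]
tool_pos: [0.5312, -0.0134, 0.1632]
contact_force: [0.3, -0.3, 0.1]
tool_pos: [0.5309, -0.0133, 0.1603]
contact_force: [-0.3, 0.4, -0.2]
```

```bash
f() { grep -E "tool_pos|contact"; }
python3 -m pendant '[[0,[0,0,0.015],0],[0,[0,0,0.015],0],[0,[0,0,0.015],0]]'|f
python3 -m pendant '[[0,[0,0,0.012],0],[0,[0,0,0.012],0],[0,[0,0,0.012],0]]'|f
```

```text
tool_pos: [0.531, -0.0132, 0.1586]
contact_force: [0.8, -0.3, -0.3]
tool_pos: [0.531, -0.0132, 0.1572]
contact_force: [-0.3, -0.7, -0.2]
```

```bash
f() { grep -E "tool_pos|contact"; }
python3 -m pendant '[[0,[0,0,0.012],0],[0,[0,0,0.012],0],[0,[0,0,0.012],0]]'|f
```

```text
tool_pos: [0.531, -0.0132, 0.1558]
contact_force: [-0.3, 0.6, -0.5]
```

```bash
f() { grep -E "tool_pos|contact"; }
python3 -m pendant '[[0,[0,0,0.012],0],[0,[0,0,0.012],0],[0,[0,0,0.012],0]]'|f
```

```text
tool_pos: [0.531, -0.0132, 0.1543]
contact_force: [-0.1, 0.2, -0.4]
```

```bash
f() { grep -E "tool_pos|contact"; }
python3 -m pendant '[[0,[0,0,0.01],0],[0,[0,0,0.01],0],[0,[0,0,0.01],0]]'|f
```

```text
tool_pos: [0.5313, -0.0133, 0.1538]
contact_force: [-2.1, -0.2, 4.1]
```

```bash
f() { grep -E "time|tool_pos|contact"; }
python3 -m pendant '[[0,[0,0,-0.2],0],[0,[0,0,-0.5],0],[0,[0,0,-0.8],0],[0,[0,0,-0.8],0]]'|f
python3 -m pendant '[[0,[-0.4,0,0],0],[0,[-0.8,0,0],0],[0,[-1,0,0],0],[0,[-1,0,0],0]]'|f
python3 -m pendant '[[0,[-0.4,0,0],0],[0,[-0.8,0,0],0],[0,[-1,0,0],0],[0,[-1,0,0],0],[0,[-1,0,0],0]]'|f
python3 - <<'E'
from h import *
snap('side','pics/side9.png');snap('top','pics/top9.png')
for a,b,w in(('top3','top9',(slice(140,220),slice(220,310))),('side8','side9',(slice(210,260),slice(270,325))),('top8','top9',(slice(220,260),slice(270,330)))):
    A,B=[cv2.imread(f'pics/{x}.png')[w].astype(np.float32).mean(2) for x in(a,b)]; print(cv2.phaseCorrelate(A,B),abs(A-B).mean())
E
```

```text
time: 22.3
tool_pos: [0.5339, -0.0137, 0.2555]
contact_force: [-0.5, -0.8, 0.6]
time: 22.7
tool_pos: [0.5109, -0.134, 0.2481]
contact_force: [0.8, 0.7, -0.3]
time: 23.2
tool_pos: [0.4924, -0.2492, 0.2484]
contact_force: [0.0, 0.8, 0.4]
((0.011530191883046825, 0.007346617622978613), 0.9932266093624963) 0.70370376
((-0.0023973955612675013, 0.14597084337067656), 0.7795910142262776) 6.215152
((0.0392415777142503, -0.02034925007680144), 1.0012249211470285) 0.89333326
```

```bash
sed "s/'side8','top8'/'side9','top9'/" cf.py > cf9.py; python3 cf9.py | head -9
```

```text
side9 [301. 232.] [[286, 215, 32, 32, 304]]
top9 [315. 240.] [[306, 227, 19, 11, 132], [303, 242, 19, 12, 145]]
[-0.0767  0.0602 -0.0063 -0.    ] -0.5714208524323674
[-0.0767  0.0636 -0.0005 -0.0006] -0.5754231206039263
[-0.0737  0.0678  0.0048  0.0007] -0.5686716143432026
obs 286.0 317.75 215.0 246.75 c 299.92630712227253 234.23075339645945
fit 285.25 319.0 213.25 249.0 c 299.5173845355475 234.87963803840165
obs 303.0 324.75 227.0 253.75 c 314.51683996383366 241.04837251356238
fit 301.5 325.25 227.0 255.5 c 313.6791209484172 241.2294110228276
```

The clip hasn't moved: it is aligned with the rail, with its tip at about rail z 0.063. Handing in.

```bash
python3 -c "
from plant import manip
print(manip.job_done())"
```

```text
the job is handed in; nothing more can be done
None
```

I handed the job in at about 23 s, but `job_done()` gave no verdict: the carriage is holding the carton against the end stop, and the middle clip is closed on the rail about 13 mm behind it and about 17 mm down over the edge (estimated from images and a light touch).

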